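Let a ball driver swing down in the fingers and hang it in its rack

ROBOT

A 6-joint arm with a two-finger parallel gripper is mounted at the origin on a cart in front of the work surface, level with it; the furniture and walls round the work are solid. World frame = base frame: x ahead of the robot, y to its left, z up, the work surface at z = 0. Lengths are in m, angles in rad, forces in N, time in s.
With the tool pointing down it reaches from about 0.4 to 0.825 m from the base axis. Payload 7 kg.
Tool frame: the origin (TCP) lies at the very end of the fingers, on their centre line; the grasp point (between the pads) lies manip.grip_depth behind it (manip.grip_depth is the distance from the TCP to the grasp point, in m); z points along the fingers, y is the line along which they close (so a half turn about z gives the same grasp; the last joint's range is limited). The gripper opens to 88 mm and grips with 3 to 60 N. Pads are 19 mm wide; open, the fingers measure 130 mm over their backs; the gripper's body (78 mm by 193 mm) begins 47 mm behind the grasp point.
Start: joints at [-0.845, 0.359, 0.012, 0, -1.224, -0.288], TCP at [0.286, -0.611, 0.227] pointing down, gripper open.
Joint ranges: [-3.07, 3.07], [-1.43, 2.12], [-1.02, 1.25], [-3.03, 1.67], [-3.05, -0], [-3.03, 3.03]. Speed limits (rad/s): [2.39, 2.39, 3.01, 3.14, 3.14, 3.14].

INTERFACE

Orientations are given as a 3x3 rotation matrix whose columns are the frame's x, y, z axes.
In Python, from cell import manip, viewer, job, read_state gives the robot as it stands (manip), with the cameras (viewer), the job (job) and the readings as plain functions.
- The arm moves only by the tool nudge_tcp, called after "Call:" as a command line: name --argument value ..., lists and objects as JSON in quotes. Schema: {"type":"object","properties":{"steps":{"type":"string"},"aperture":{"type":"number"},"grip_force":{"type":"number"},"only":{"type":"string"},"quiet":{"type":"boolean"},"lines":{"type":"string"}},"required":["steps"],"additionalProperties":false}. steps is a string of 1 to 12 rows, parted by semicolons, with the numbers parted by spaces; each row has 4 numbers: dx, dy, dz in m, then a turn about the tool's z in rad; each row shifts and turns the commanded pose from where the row before left it, along the tool's axes as they then stand; what a row does not reach is not made up. A row lasts 1/12 s, in which the tool goes at most 0.0417 m and 0.125 rad, less where a joint would pass 70% of its speed; a pose out of reach is approached as far as the arm can. aperture is the finger opening in m, set as the call begins (left out keeps the last). The fingers move at their own pace and stop on an object; grip_force is the grip in N (left out, the last holds). Time passes only in rows, so rows that do not move let the fingers close. The tool returns the time, the measured TCP pose, the force, the opening and the grip force at its end. only (a regular expression) keeps the lines of the reply that match it, lines (a string "A,B") keeps lines A to B, and quiet returns only ok. Input that does not fit is refused with a message, and nothing moves.
- read_state(): the state, without advancing time (a new reading comes with each control period).
- viewer.grab_frame(name): name is "scene" or "top"; returns a dict with "image" (420x560x3 uint8, red, green, blue), "depth" (420x560 float32, m along the optical axis (not along the pixel's ray), 0 where there is no reading), "fx", "fy", "cx", "cy" (pixels), "k1" (the pictures are not rectified: a ray, as slopes to the right and down, at radius r is drawn at 1 + k1 r^2 times it, then the intrinsics apply), "R" (3x3) and "t" (3): a world point X has camera coordinates R X + t. Camera axes: x right, y down, z forward; pixel columns grow to the right and rows downward; lengths in m; the calibration is good to about 2 mm. A picture is of the moment at which its call begins.
- job.sign_off(): hands the job in; it is judged then, once.
The state is a dict: "clock": time; "qpos": joint angles; "qvel": joint speeds; "tau": joint torques, N m; "position": TCP position; "ee_rot": TCP orientation; "ft_force": force on the tool from outside, world axes, zero at the start; "wrist_torque": the same for the moment, N m; "opening": finger opening in m; "grip_force": force on a finger pad.
Only numpy, scipy, OpenCV 4.12 (cv2) and the standard library are available. Lean on these libraries where they do the work, as an engineer would, in place of code of your own. Each camera call takes 0.05 s, during which the arm holds its last target. There are 200 camera calls.

TASK

Put the red-handled ball driver that lies on the table back in the driver rack, in the empty place with the red marker. Take it by the end of its handle, lift it level and clear of the table, then ease your grip while the fingers point down so that it swings down to hang with its tip below, and grip it firmly again. Pass its shank into the slot from the open front, lower it until the handle rests on the rail behind the keeper lip, and only then let go, leaving the other drivers and the things on the table where they are.

Things in the scene. Friction and masses are not known exactly. Their poses are not given: they have to be found in the camera images.
- driver: ball driver lying on the table: 196 mm long, 0.09 kg, red handle 18 mm wide, 22 mm high, steel shank 5.7 mm thick. Origin on the underside at mid-length; y axis runs along it from the shank's tip (y = -98 mm) to the handle's end (+98 mm), z up while it lies; centre line 11 mm above the underside. Handle from y = +8 to +98 mm; centre of mass near y = +23 mm
- driver_butt (a point): end of the driver's handle, on its centre line. Pinched across its width about 10 mm from this end with 25 to 30 N the driver stays level; at 3 N (a very light grip) it swings down about the line between the pads in under a second, slips only a few mm and stops within about 20 degrees of straight down; with the fingers opened it falls
- driver_collar (a point): point on the driver's centre line where the handle ends and the shank begins (y = +8 mm); the handle's flat underside there rests on the rail
- driver_tip (a point): tip of the driver's shank, on the centre line
- rack: rack fixed to the table, facing the robot: black rail 256 mm long (its y), 53 mm deep, 20 mm thick, top 135 mm above the table, on two aluminium legs at its ends. Origin on the table under the rail; x points away from the robot. Three slots 10 mm wide with rounded mouths at y = -72, 0, +72 mm run in from the front edge (x = -31) to x = +7 mm. Tie rod behind the shanks, 35 mm up
- rack_lip (a point): middle of the top of the bright keeper lip at the rack's front edge, 140 mm above the table: the lip stands 5 mm above the rail beside each slot, from x = -24 to -20 mm in the rack's frame; the handle is carried over it and comes down behind it
- red_marker: red plate 40 mm wide on the rail behind the one empty slot; it marks the driver's place. Its origin is the seat itself: on top of the rail (135 mm above the table), on the slot's middle line, 7 mm before the slot's inner end. Axes like the rack's: the slot runs in along +x, and its mouth is 31 mm towards -x
- hung_driver_large: red screwdriver hanging in another slot, 189 mm long, handle 28 mm thick and 96 mm high above the rail; origin at its tip, z up
- hung_driver_small: red screwdriver hanging in the third slot, 158 mm long, handle 24 mm thick and 78 mm high above the rail; origin at its tip, z up
- stand_top (a point): top of the round screwdriver stand fixed at the left of the table (about 120 mm across with its drivers, 210 mm high): an obstacle to keep clear of
- bnc_adapter: small black adapter lying on the table, 20 x 56 x 20 mm, a bystander
- croc_clip: red crocodile clip lying on the table, 12 x 58 x 12 mm, a bystander
- tape: roll of yellow tape lying flat, 72 mm across, 19 mm high, a bystander
- reels: pair of small black fibre reels lying on the table, 58 x 138 x 20 mm, a bystander
- power_meter: yellow and black hand meter lying on the table, 112 x 66 x 36 mm, a bystander

How it is judged:
On the way, in this order (a step that is already met when the one before it is completed fails the run):
1. the ball driver is held level and clear of the table (height (world z) of each of driver_tip, driver_butt above 0.05 m and angle between driver's own y axis and vertical between 1.05 and 2.1 rad and contact force between the fingers and driver above 1 N), for 0.2 s.
2. it has swung down in the downward-pointing fingers and hangs from them, tip below, clear of the table, gripped firmly again (angle between driver's own y axis and vertical below 0.42 rad and height (world z) of driver_tip above 0.015 m and angle between the grasp point's own z axis and vertical above 2.2 rad and contact force between the fingers and driver above 12 N), for 0.2 s.
3. still in the fingers, it stands on the rail in the red-marked place (horizontal distance between driver_collar and red_marker below 0.012 m and z of driver_collar in the frame of red_marker between -0.005 and 0.005 m and contact force between the fingers and driver above 0.5 N), for 0.1 s.
At the end, for the whole second after the job is handed in: the ball driver hangs upright (within 11 degrees) and at rest in the red-marked slot, handle up, the underside of its handle on the rail (within 5 mm) and its centre line within 12 mm of the seat, released; the two other drivers have moved less than 20 mm and the bystanders less than 30 mm (horizontal distance between driver_collar and red_marker below 0.012 m and z of driver_collar in the frame of red_marker between -0.005 and 0.005 m and angle between driver's own y axis and vertical below 0.2 rad and linear speed of driver below 0.02 m/s and distance of each of hung_driver_large, hung_driver_small from where it was at the start of the episode below 0.02 m and distance of each of bnc_adapter, croc_clip, tape, reels, power_meter from where it was at the start of the episode below 0.03 m); the robot touches nothing.
It fails at once if one of the drivers in the rack is moved by more than 20 mm (distance of any of hung_driver_large, hung_driver_small from where it was at the start of the episode above 0.02 m).
It fails at once if one of the things lying on the table is moved by more than 30 mm (distance of any of bnc_adapter, croc_clip, tape, reels, power_meter from where it was at the start of the episode above 0.03 m).
It also fails if it takes over 64 s, if anything falls off the work surface, if the arm or the gripper's body presses on something with over 40 N, if the wrist force passes 120 N, or if a joint passes its speed limit or range.

## Working session

There is one attempt and no reset: what is moved stays moved. The work goes in short steps, Python scripts to look and compute and a tool call to move; the robot and the scene stay as the last step left them, time stands still between calls to the robot, and variables do not carry over. Pictures are saved under pics/ and viewed, at most 10 in all, crops included, and the job is handed in when it is done.

```bash
ls; mkdir -p pics
```

Create h.py:
```python
import numpy as np, cv2
from cell import manip, viewer, job, read_state
def world(f,u,v,d=None):
    u=np.atleast_1d(u).astype(float);v=np.atleast_1d(v).astype(float)
    if d is None: d=f["depth"][v.astype(int),u.astype(int)]
    x,y=ray(f,u,v)
    c=np.stack([x*d,y*d,d],-1)
    return (c-f["t"])@np.asarray(f["R"])
def ray(f,u,v):
    a=(np.asarray(u)-f["cx"])/f["fx"];b=(np.asarray(v)-f["cy"])/f["fy"];x,y=a,b
    for _ in range(10):
        s=1+f["k1"]*(x*x+y*y);x,y=a/s,b/s
    return x,y
```

Run:
```python
from h import *
import pickle
for n in("scene","top"):
    f=viewer.grab_frame(n);pickle.dump(f,open(n+".pkl","wb"))
    cv2.imwrite(f"pics/{n}0.png",f["image"][:,:,::-1]);print(n,f["fx"],f["k1"],-np.array(f["R"]).T@f["t"])
s=read_state();print(s,manip.grip_depth)
```

```text
cell.py
pics
scene 491.827065613642 -0.027722951358383048 [0.00138239 0.73551389 1.22422818]
top 517.8142835085888 -0.17399866051699867 [0.29874857 0.0459604  1.6495    ]
{'clock': 0.1, 'qpos': array([-8.44869661e-01,  3.59361703e-01,  1.11426447e-02, -3.32283005e-04,
       -1.22409949e+00, -2.88144756e-01]), 'qvel': array([ 5.19547661e-05, -3.74631702e-03,  1.39086675e-03,  6.68623710e-04,
        2.57671618e-04,  7.15463429e-04]), 'tau': array([-1.84001154e-03, -5.84163451e+01,  2.93751776e+01,  7.01568916e+00,
        1.01063331e-02, -7.31916884e-05]), 'position': array([ 0.28597347, -0.61093616,  0.22567865]), 'ee_rot': array([[-9.05742117e-01, -4.23828519e-01, -7.76759424e-04],
       [-4.23829210e-01,  9.05741127e-01,  1.34588721e-03],
       [ 1.33117574e-04,  1.54824006e-03, -9.99998793e-01]]), 'ft_force': array([-0.24406628,  1.06014435,  0.04270953]), 'wrist_torque': array([0.03632253, 0.01618237, 0.03751813]), 'grip_force': 0.0, 'opening': 0.08769377148022171} 0.0188
```

View pics/scene0.png

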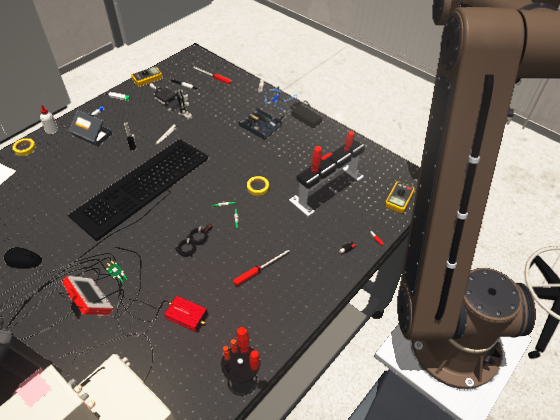

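View pics/top0.png

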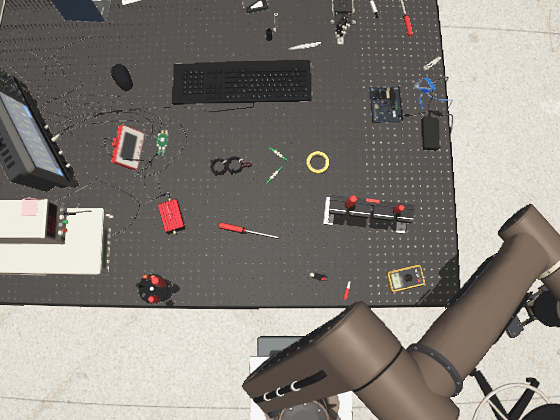

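Scene view: the loose driver runs from its handle end at about (236,282) to its tip at (289,252), and the rack is at (300-365,140-210). Top view: the driver runs from (219,226) to (278,237), and the rack is at (325-413,197-232) with the red marker in the middle slot near (372,200). Next I'll measure these.

Run:
```python
from h import *
import pickle
for n,box,rbox in(("scene",(225,245,300,290),(285,125,375,220)),("top",(210,215,290,245),(315,185,420,240))):
    f=pickle.load(open(n+".pkl","rb"));im=f["image"].astype(int)
    red=(im[:,:,0]>110)&(im[:,:,1]<70)&(im[:,:,2]<70)
    x0,y0,x1,y1=box
    v,u=np.nonzero(red[y0:y1,x0:x1]);u+=x0;v+=y0
    w=world(f,u,v);w=w[f["depth"][v,u]>0];c=np.median(w,0)
    a=np.linalg.svd(w[:,:2]-w[:,:2].mean(0))[2][0]; s=(w[:,:2]-c[:2])@a
    print(n,"handle n",len(w),"c",c,"zpc",np.percentile(w[:,2],[5,50,95]),"axis",a,"ends",c[:2]+a*np.percentile(s,1),c[:2]+a*np.percentile(s,99))
    g=im.min(2)>95; v,u=np.nonzero((g|red)[y0:y1,x0:x1]);u+=x0;v+=y0; w=world(f,u,v)
    i=np.argsort(w[:,1]); print(" all ends",w[i[:3]],w[i[-3:]])
    x0,y0,x1,y1=rbox
    k,l,st,ce=cv2.connectedComponentsWithStats(red[y0:y1,x0:x1].astype(np.uint8))
    for i in range(1,k):
        if st[i,4]<8: continue
        v,u=np.nonzero(l==i);w=world(f,u+x0,v+y0)
        print(" red",st[i],"med",np.median(w,0).round(4),"lo",np.percentile(w,3,0).round(4),"hi",np.percentile(w,97,0).round(4))
    # rail top height slab
    V,U=np.mgrid[y0:y1,x0:x1];w=world(f,U.ravel(),V.ravel());m=(w[:,2]>.125)&(w[:,2]<.15)
    r=w[m];rc=cv2.minAreaRect((r[:,:2]*1000).astype(np.float32));print(" rail",rc,len(r))
    cr=im[y0:y1,x0:x1].astype(np.uint8);cr=cv2.resize(cr,None,fx=5,fy=5,interpolation=cv2.INTER_CUBIC)
    pickle.dump(cr,open(n+"c.pkl","wb"))
a,b=[pickle.load(open(n+"c.pkl","rb"))for n in("scene","top")]
h=np.zeros((275+0+ a.shape[0]-200,525,3),np.uint8)
cv2.imwrite("pics/rt.png",b[:,:,::-1]);cv2.imwrite("pics/rs.png",a[:,:,::-1])
```

```text
scene handle n 199 c [0.55516354 0.22213136 0.02010882] zpc [0.00964462 0.02010882 0.02542467] axis [0.20583694 0.9785863 ] ends [0.54531158 0.17529331] [0.56339597 0.2612698 ]
 all ends [[ 5.29488086e-01  6.09495706e-02 -2.05812776e-03]
 [ 5.27118613e-01  6.37155207e-02 -2.10356449e-03]
 [ 5.28541614e-01  7.14060103e-02 -4.89384316e-04]] [[0.56797494 0.26092972 0.0166297 ]
 [0.56379022 0.26118279 0.0161455 ]
 [0.56285545 0.26158392 0.02307221]]
 red [ 59   7  10  19 113] med [ 0.5819 -0.278   0.184 ] lo [ 0.5741 -0.2876  0.1384] hi [ 0.5931 -0.2721  0.2137]
 red [ 26  21  22  26 232] med [ 0.6033 -0.1375  0.186 ] lo [ 0.5933 -0.3273  0.0057] hi [ 0.7114 -0.1293  0.2312]
 rail ((595.24560546875, -212.95074462890625), (262.20538330078125, 61.60901641845703), 83.11475372314453) 1000
top handle n 32 c [0.55425789 0.21316907 0.02040033] zpc [0.01474983 0.02040033 0.02642975] axis [0.20051341 0.97969096] ends [0.54641444 0.17484668] [0.56321632 0.25693917]
 all ends [[ 5.60641708e-01  3.43723040e-02 -1.25706380e-05]
 [ 5.53126807e-01  3.44565337e-02  6.37217738e-03]
 [ 5.38683145e-01  3.76991666e-02 -5.75143258e-03]] [[ 5.47669097e-01  2.85645221e-01  6.82550539e-03]
 [ 5.42214118e-01  2.86566133e-01 -3.26725365e-04]
 [ 5.52394815e-01  2.87101901e-01 -2.73323378e-03]]
 red [30 13 12  9 44] med [ 0.6    -0.1355  0.209 ] lo [ 0.5926 -0.1489  0.1428] hi [ 0.6116 -0.1306  0.2318]
 red [79 19 11  7 28] med [ 0.5845 -0.2762  0.1963] lo [ 0.5215 -0.2913  0.1714] hi [ 0.5938 -0.2117  0.4877]
 rail ((595.2381591796875, -212.40362548828125), (254.3876495361328, 57.379886627197266), 82.91629791259766) 1282
```

View pics/rt.png

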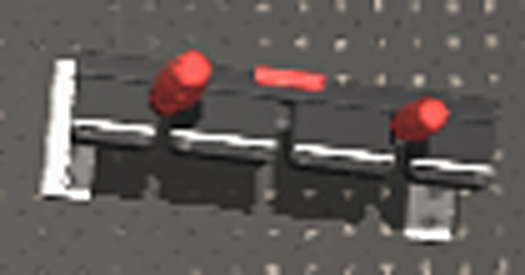

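View pics/rs.png

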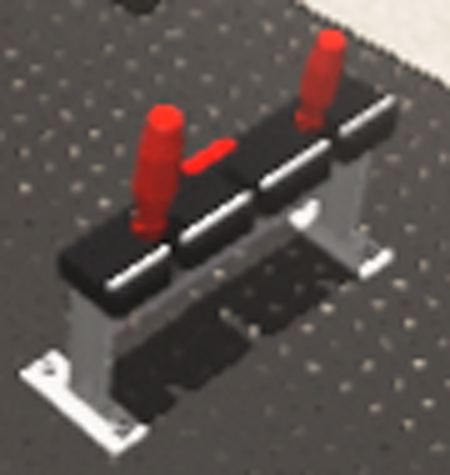

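Top crop: the middle slot's lip gap is at crop (284,149), under the red marker at (290,78). Scene crop: the same gap is at about (256,191). I'll fit the rack pose from both views and refine the driver's axis.

Add to h.py:
```python
def atz(f,u,v,z):
    x,y=ray(f,u,v);R=np.asarray(f["R"]);C=-R.T@f["t"]
    d=np.stack([x,y,np.ones_like(x)],-1)@R
    return C+d*((z-C[2])/d[...,2])[...,None]
def tri(fs,uvs):
    A=np.zeros((3,3));b=np.zeros(3)
    for f,(u,v) in zip(fs,uvs):
        x,y=ray(f,u,v);R=np.asarray(f["R"]);C=-R.T@f["t"];d=R.T@[x,y,1.];d/=np.linalg.norm(d)
        P=np.eye(3)-np.outer(d,d);A+=P;b+=P@C
    return np.linalg.solve(A,b)
def go(target,yaw=None):
    s=read_state();R=s["ee_rot"];d=R.T@(np.array(target)-s["position"])
    print("tool-frame d",d.round(4),"pos",s["position"].round(4),"tool y yaw deg",np.degrees(np.arctan2(R[1,1],R[0,1])).round(2))
```

Run:
```python
from h import *
import pickle
S,T=[pickle.load(open(n+".pkl","rb"))for n in("scene","top")]
print("tri gap",tri([S,T],[(336.2-.4,163.2-.4),(371.8-.4,214.8-.4)]))
print("tri butt/tip",tri([S,T],[(236,282),(219.5,226)]),tri([S,T],[(289,252),(278,237)]))
for n,f,b in(("scene",S,(285,125,375,220)),("top",T,(315,185,420,240))):
    x0,y0,x1,y1=b;V,U=np.mgrid[y0:y1,x0:x1];im=f["image"][y0:y1,x0:x1].astype(float)
    w=world(f,U.ravel(),V.ravel());yh=np.array([.121,.9927]);xh=np.array([.9927,-.121])
    g=im.min(2).ravel()
    p=atz(f,U.ravel(),V.ravel(),.139)
    m=(w[:,2]>.12)&(w[:,2]<.16)&(g>130);q=p[m][:,:2]
    a=np.polyfit(q[:,1],q[:,0],1);print(n,"lip line dx/dy",a[0],"x at y=-.213",np.polyval(a,-.213))
    s=np.sort(q@yh);j=np.nonzero(np.diff(s)>.006)[0];print(" gaps",[(s[k].round(4),s[k+1].round(4),((s[k]+s[k+1])/2).round(4)) for k in j],"ends",s[0],s[-1])
    m=(w[:,2]>.129)&(w[:,2]<.141);r=w[m];print(" rail z",np.median(r[:,2]),"along pct",np.percentile(r[:,:2]@yh,[0.5,99.5]),"across",np.percentile(r[:,:2]@xh,[1,99]))
    r=im[:,:,0].ravel();red=(r>110)&(im[:,:,1].ravel()<80)
    z=w[:,2];mk=red&(z>.13)&(z<.175);
    al=w[:,:2]@yh
    for lo,hi in((-.33,-.26),(-.24,-.18),(-.17,-.1)):
        k=red&(z>.136)&(z<.24)&(al>lo)&(al<hi);print(" red grp",k.sum(),"along mid",np.percentile(al[k],[4,50,96]).round(4),"across",np.percentile(w[k][:,:2]@xh,[4,50,96]).round(4),"z",np.percentile(z[k],[5,95]).round(4))
k=np.array([.37,.44])
V,U=np.mgrid[270:312,130:180];w=world(T,U.ravel(),V.ravel());w=w[w[:,2]>.08];print("stand",np.percentile(w,[2,98],0))
go([.561,.249,.12])
```

```text
tri gap [ 0.57520731 -0.21055555  0.13839218]
tri butt/tip [0.56129224 0.25644094 0.01885125] [5.25985587e-01 6.88039109e-02 3.93096919e-04]
scene lip line dx/dy 0.12170498378803106 x at y=-.213 0.5757272709375709
 gaps [(np.float64(-0.2192), np.float64(-0.2051), np.float64(-0.2122)), (np.float64(-0.1476), np.float64(-0.1341), np.float64(-0.1408)), (np.float64(-0.0758), np.float64(-0.0628), np.float64(-0.0693))] ends -0.26562633668612573 -0.014337777539515276
 rail z 0.13567707503340884 along pct [-0.26621268 -0.01005997] across [0.58769294 0.64307812]Traceback (most recent call last):
  File "<stdin>", line 19, in <module>
    return _quantile_unchecked(
        a, q, axis, out, overwrite_input, method, keepdims, weights)
    return _ureduce(a,
                    func=_quantile_ureduce_func,
    ...<5 lines>...
                    overwrite_input=overwrite_input,
                    method=method)
    r = func(a, **kwargs)
    result = _quantile(arr,
                       quantiles=q,
    ...<2 lines>...
                       out=out,
                       weights=wgt)
    slices_having_nans = np.isnan(arr[-1, ...])
                                  ~~~^^^^^^^^^
IndexError: index -1 is out of bounds for axis 0 with size 0
```

Run:
```python
from h import *
import pickle
T=pickle.load(open("top.pkl","rb"))
yh=np.array([.121,.9927]);xh=np.array([.9927,-.121])
f=T;x0,y0,x1,y1=(315,185,420,240);V,U=np.mgrid[y0:y1,x0:x1];im=f["image"][y0:y1,x0:x1].astype(float)
w=world(f,U.ravel(),V.ravel());p=atz(f,U.ravel(),V.ravel(),.139);g=im.min(2).ravel()
m=(abs(p[:,:2]@xh-.597)<.008)&(g>120);q=p[m][:,:2]
a=np.polyfit(q[:,1],q[:,0],1);print(a[0],np.polyval(a,-.213))
s=np.sort(q@yh);j=np.nonzero(np.diff(s)>.006)[0];print([(s[k].round(4),s[k+1].round(4),((s[k]+s[k+1])/2).round(4)) for k in j],s[0],s[-1])
m=(w[:,2]>.129)&(w[:,2]<.141);r=w[m];print(np.median(r[:,2]),np.percentile(r[:,:2]@yh,[.5,99.5]),np.percentile(r[:,:2]@xh,[1,99]))
V,U=np.mgrid[270:312,130:180];w=world(T,U.ravel(),V.ravel());w=w[w[:,2]>.08];print("stand",np.percentile(w,[2,98],0))
go([.561,.249,.12])
```

```text
0.11682924865566612 0.5766881150023161
[(np.float64(-0.2167), np.float64(-0.2044), np.float64(-0.2106)), (np.float64(-0.1469), np.float64(-0.132), np.float64(-0.1395)), (np.float64(-0.0716), np.float64(-0.0597), np.float64(-0.0657))] -0.2655650935418356 0.0027787508110391226
0.13552439099697275 [-0.26486994 -0.01300736] [0.58879147 0.64272228]
stand [[0.31289981 0.39998064 0.10961071]
 [0.40104364 0.48349581 0.21377324]]
tool-frame d [-0.6136  0.6622  0.1066] pos [ 0.286  -0.6109  0.2257] tool y yaw deg 115.08
```

Call:
nudge_tcp --steps "0 0 0 -0.117;0 0 0 -0.117" --aperture 0.06 --grip_force 28

```text
clock: 0.27
position: [0.286, -0.6111, 0.2259]
ee_rot: [[-0.78, -0.626, -0.001], [-0.626, 0.78, 0.001], [-0.0, 0.001, -1.0]]
ft_force: [-1.0, -0.2, 0.7]
opening: 0.0794
grip_force: 0.0
```

Call:
nudge_tcp --steps "0 0 0 -0.116;0 0 0 -0.116;0 0 0 -0.116;0 0 0 -0.116;0 0 0 -0.116;0 0 0 -0.116;-0.03 -0.004 0 0;-0.03 -0.004 0 0;-0.03 -0.004 0 0;-0.03 -0.004 0 0;-0.03 -0.004 0 0;-0.03 -0.004 0 0"

```text
clock: 1.27
position: [0.3459, -0.4384, 0.2262]
ee_rot: [[-0.202, -0.979, -0.0], [-0.979, 0.202, 0.0], [-0.0, 0.001, -1.0]]
ft_force: [1.1, -0.1, 0.7]
opening: 0.0601
grip_force: 0.0
```

```bash
python3 -c "
from h import *
go([.561,.249,.12])"
```

```text
tool-frame d [-0.7166 -0.0719  0.1064] pos [ 0.3459 -0.4384  0.2262] tool y yaw deg 168.35
```

Call:
nudge_tcp --steps "-0.036 -0.0036 0 0;-0.036 -0.0036 0 0;-0.036 -0.0036 0 0;-0.036 -0.0036 0 0;-0.036 -0.0036 0 0;-0.036 -0.0036 0 0;-0.036 -0.0036 0 0;-0.036 -0.0036 0 0;-0.036 -0.0036 0 0;-0.036 -0.0036 0 0;-0.036 -0.0036 0 0"

```text
clock: 2.18
position: [0.4645, -0.0582, 0.2266]
ee_rot: [[-0.201, -0.98, 0.0], [-0.98, 0.201, 0.0], [-0.0, -0.0, -1.0]]
ft_force: [1.0, -0.5, -1.0]
opening: 0.0599
grip_force: 0.0
```

Call:
nudge_tcp --steps "-0.036 -0.0036 0.01 0;-0.036 -0.0036 0.01 0;-0.036 -0.0036 0.01 0;-0.036 -0.0036 0.01 0;-0.036 -0.0036 0.01 0;-0.036 -0.0036 0.01 0;-0.036 -0.0036 0.01 0;-0.036 -0.0036 0.01 0;-0.033 -0.003 0.01 0;0 0 0 0;0 0 0 0"

```text
clock: 3.1
position: [0.5599, 0.2492, 0.1347]
ee_rot: [[-0.2, -0.98, -0.002], [-0.98, 0.2, -0.002], [0.002, 0.002, -1.0]]
ft_force: [-0.7, -0.8, -0.2]
opening: 0.0598
grip_force: 0.0
```

```bash
python3 -c "
from h import *
go([.561,.249,.10])
f=viewer.grab_frame('scene');c=f['image'][200:320,200:330];cv2.imwrite('pics/s1.png',cv2.resize(c,None,fx=5,fy=5)[:,:,::-1])"
```

```text
tool-frame d [-0.0001 -0.0012  0.0347] pos [0.5599 0.2492 0.1347] tool y yaw deg 168.48
```

View pics/s1.png

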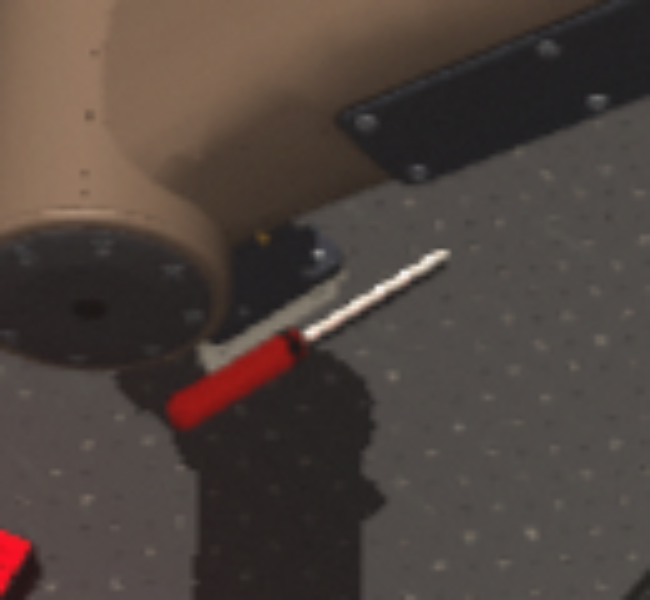

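Scene crop: the driver is undisturbed, with its butt end at crop (176,412), its collar at (300,342) and its tip at (445,255).

```bash
python3 -c "
from h import *
import pickle
S=pickle.load(open('scene.pkl','rb'))
P=lambda a,b,z:atz(S,200+a/5-.4,200+b/5-.4,z)
b,c,t=P(176,411,.011),P(301,342,.011),P(446,256,.009);print(b,c,t,np.linalg.norm(b-c),np.linalg.norm(b-t));print((t-b)/np.linalg.norm(t-b))
a=np.array([-.203,-.979,0]);print('butt from tip/collar',t-a*.196,c-a*.09)"
```

```text
[0.56726708 0.25483374 0.011     ] [0.54578082 0.17325302 0.011     ] [0.52327805 0.06964621 0.009     ] 0.0843627472781734 0.1903508773033658
[-0.23109445 -0.97287459 -0.01050691]
butt from tip/collar [0.56306605 0.26153021 0.009     ] [0.56405082 0.26136302 0.011     ]
```

Call:
nudge_tcp --steps "0 -0.002 0.02 0;0 0 0.02 0;0 0 0.02 0;0 0 0.02 0;0 0 0.02 0;0 0 0.015 0;0 0 0.006 0;0 0 0.005 0;0 0 0.003 0;0 0 0 0;0 0 0 0;0 0 0 0"

```text
clock: 4.15
position: [0.5629, 0.2479, 0.0086]
ee_rot: [[-0.202, -0.979, 0.001], [-0.979, 0.202, 0.001], [-0.001, -0.001, -1.0]]
ft_force: [0.5, -0.7, 0.4]
opening: 0.0597
grip_force: 0.0
```

Call:
nudge_tcp --steps "-0.001 0 0.004 0;0 0 0.002 0;0 0 0 0"

```text
clock: 4.4
position: [0.5623, 0.2486, 0.0012]
ee_rot: [[-0.202, -0.979, -0.0], [-0.979, 0.202, -0.0], [0.0, 0.0, -1.0]]
ft_force: [-0.9, 0.1, -0.1]
opening: 0.0599
grip_force: 0.0
```

Call:
nudge_tcp --steps "0 0 0 0;0 0 0 0;0 0 0 0;0 0 0 0;0 0 0 0;0 0 0 0;0 0 0 0;0 0 0 0;0 0 0 0;0 0 0 0" --aperture 0 --grip_force 28

```text
clock: 5.23
position: [0.5626, 0.2486, 0.0016]
ee_rot: [[-0.202, -0.979, 0.0], [-0.979, 0.202, 0.0], [-0.0, -0.0, -1.0]]
ft_force: [1.1, -0.1, -0.3]
opening: 0.0176
grip_force: 28.0
```

Call:
nudge_tcp --steps "0 0 -0.005 0;0 0 -0.01 0;0 0 -0.015 0;0 0 -0.02 0;0 0 -0.025 0;0 0 -0.025 0;0 0 -0.025 0;0 0 -0.025 0;0 0 -0.025 0;0 0 -0.025 0;0 0 -0.025 0;0 0 -0.02 0"

```text
clock: 6.23
position: [0.5626, 0.2485, 0.2499]
ee_rot: [[-0.202, -0.979, 0.002], [-0.979, 0.202, 0.001], [-0.002, -0.002, -1.0]]
ft_force: [0.1, 0.0, -1.0]
opening: 0.0173
grip_force: 28.0
```

Call:
nudge_tcp --steps "0 0 -0.015 0;0 0 -0.005 0;0 0 0 0;0 0 0 0;0 0 0 0;0 0 0 0"

```text
clock: 6.73
position: [0.562, 0.2483, 0.2651]
ee_rot: [[-0.202, -0.979, -0.002], [-0.979, 0.202, -0.001], [0.002, 0.002, -1.0]]
ft_force: [-0.7, 0.2, -1.6]
opening: 0.0174
grip_force: 28.0
```

```bash
python3 -c "
from h import *
f=viewer.grab_frame('scene');c=f['image'][120:320,180:360];cv2.imwrite('pics/s2.png',cv2.resize(c,None,fx=3,fy=3)[:,:,::-1])"
```

```text
(no output)
```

View pics/s2.png

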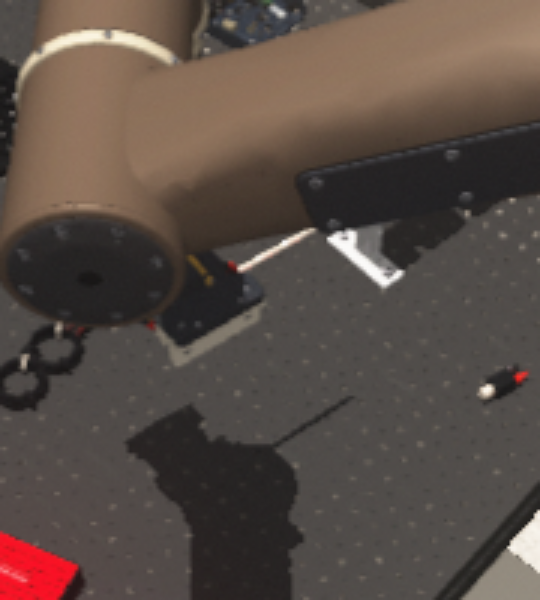

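The driver is held level: the shank shows at crop (240-315,230-268) and its shadow is on the table. I'll ease the grip now.

Call:
nudge_tcp --steps "0 0 0 0;0 0 0 0;0 0 0 0;0 0 0 0;0 0 0 0;0 0 0 0;0 0 0 0;0 0 0 0;0 0 0 0;0 0 0 0;0 0 0 0;0 0 0 0" --aperture 0 --grip_force 3

```text
clock: 7.78
position: [0.5626, 0.2486, 0.2666]
ee_rot: [[-0.202, -0.979, 0.0], [-0.979, 0.202, 0.0], [-0.0, -0.0, -1.0]]
ft_force: [1.2, 0.2, -1.3]
opening: 0.0177
grip_force: 3.0
```

Call:
nudge_tcp --steps "0 0 0 0;0 0 0 0;0 0 0 0;0 0 0 0;0 0 0 0;0 0 0 0" --aperture 0 --grip_force 28

```text
clock: 8.28
position: [0.5626, 0.2486, 0.2666]
ee_rot: [[-0.202, -0.979, 0.0], [-0.979, 0.202, 0.0], [-0.0, -0.0, -1.0]]
ft_force: [0.2, -0.4, -1.0]
opening: 0.0177
grip_force: 28.0
```

```bash
python3 -c "
from h import *
import pickle
o=[]
for n in('scene','top'):
    f=viewer.grab_frame(n);pickle.dump(f,open(n+'1.pkl','wb'))
    c=f['image'][150:350,180:330] if n=='scene' else f['image'][150:350,180:330];o.append(cv2.resize(c,None,fx=2.6,fy=2.6))
cv2.imwrite('pics/s3.png',np.hstack(o)[:,:,::-1])"
```

```text
(no output)
```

View pics/s3.png

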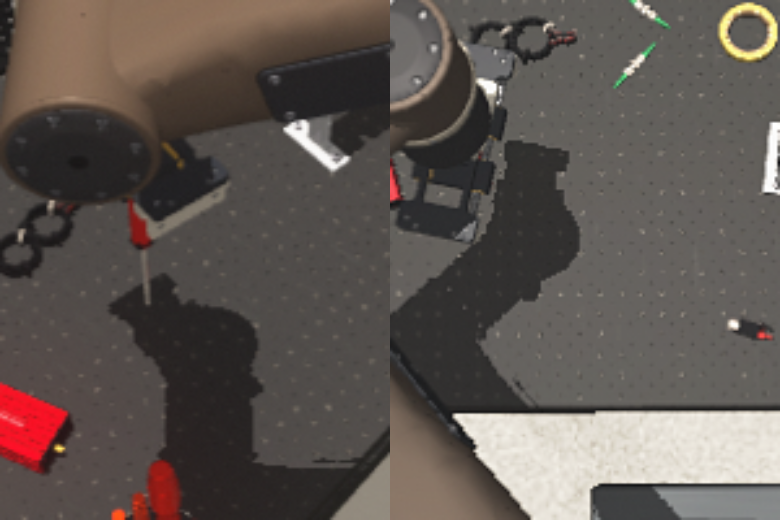

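The driver now hangs tip-down (left picture): collar at crop (143,246), tip at (148,303). I'll compute its tilt from the rays intersected with the swing plane.

Add to h.py:
```python
def inplane(f,u,v,s):
    n=s["ee_rot"][:,1];x,y=ray(f,u,v);R=np.asarray(f["R"]);C=-R.T@f["t"];d=R.T@[x,y,1.]
    P=C+d*(n@(s["position"]-C))/(n@d);q=s["ee_rot"].T@(P-s["position"]);return P,q
```

```bash
python3 -c "
from h import *
import pickle
S=pickle.load(open('scene1.pkl','rb'));s=read_state()
f=lambda a,b:inplane(S,180+a/2.6-.3,150+b/2.6-.3,s)
c,t=f(143,246),f(148,303);print('collar',c);print('tip',t);d=t[1]-c[1];print(np.linalg.norm(d),np.degrees(np.arctan2(d[0],d[2])))
im=S['image'].astype(int)
for v in range(222,270):
    r=im[v,222:250];k=np.nonzero((r[:,0]>100)&(r[:,1]<80) if v<244 else r.min(1)>95)[0]
    if len(k):print(v,k+222,S['depth'][v,k+222].round(3)[:6])
"
```

```text
collar (array([0.56216349, 0.24658957, 0.19034062]), array([ 2.04786692e-03, -1.84622478e-17,  7.62194899e-02]))
tip (array([0.56223512, 0.24694359, 0.08792078]), array([1.68924401e-03, 3.32955946e-17, 1.78639336e-01]))
0.10242047381061968 -0.2006202466991207
227 [230] [1.193]
228 [229 230] [1.202 1.197]
229 [229 230] [1.207 1.202]
230 [229 230 231] [1.21  1.203 1.188]
231 [230 231] [1.205 1.193]
232 [230 231 232] [1.207 1.21  1.184]
233 [230 231 232 233] [1.214 1.215 1.213 1.185]
234 [230 231 232 233 234 235] [1.218 1.217 1.213 1.216 1.211 1.22 ]
235 [230 231 232 233 234 235] [1.219 1.22  1.222 1.221 1.218 1.218]
236 [230 231 232 233 234 235] [1.223 1.22  1.22  1.223 1.224 1.224]
237 [230 231 232 233 234 235] [1.23  1.22  1.225 1.221 1.223 1.228]
238 [230 231 232 233 234 235] [1.23  1.228 1.228 1.228 1.226 1.227]
239 [230 231 232 233 234 235 236] [1.238 1.235 1.233 1.235 1.229 1.231]
240 [231 232 233 234 235 236] [1.235 1.236 1.235 1.231 1.236 1.238]
241 [231 232 233 234 235 236 237] [1.237 1.238 1.24  1.234 1.237 1.244]
242 [231 232 233 234 235 236 237] [1.243 1.24  1.24  1.234 1.24  1.244]
243 [234 235 236] [1.242 1.247 1.251]
247 [235] [1.273]
248 [235] [1.276]
249 [235] [1.275]
250 [235] [1.279]
259 [236] [1.309]
260 [236] [1.318]
```

The tilt is about 0° and the collar is about 76 mm below the TCP. I'll turn so the tool y axis lies along the rack, then carry the driver across.

Call:
nudge_tcp --steps "0 0 0 0.06;0 0 0 0.122;0 0 0 0.122;0 0 0 0.122;0 0 0 0.122;0 0 0 0.122;0 0 0 0.122;0 0 0 0.122;0 0 0 0.122;0 0 0 0.122;0 0 0 0.122;0 0 0 0.122"

```text
clock: 9.38
position: [0.5626, 0.2486, 0.2666]
ee_rot: [[-0.999, 0.04, 0.0], [0.04, 0.999, 0.0], [-0.0, 0.0, -1.0]]
ft_force: [-0.2, -0.9, -1.3]
opening: 0.0176
grip_force: 28.0
```

Call:
nudge_tcp --steps "0 0 0 0.06;0 0 0 0.025;0 0 0 0;0 -0.01 0 0;0 -0.02 0 0;0 -0.025 0 0;0 -0.025 0 0;0 -0.025 0 0;0 -0.025 0 0;0 -0.025 0 0;0 -0.025 0 0;0 -0.025 0 0"

```text
clock: 10.38
position: [0.5373, 0.0428, 0.2668]
ee_rot: [[-0.993, 0.118, 0.0], [0.118, 0.993, 0.0], [-0.0, 0.0, -1.0]]
ft_force: [0.8, 0.4, -0.1]
opening: 0.0177
grip_force: 28.0
```

Call:
nudge_tcp --steps "0 -0.025 0 0;0 -0.025 0 0;0 -0.025 0 0;0 -0.025 0 0;0 -0.025 0 0;0 -0.025 0 0;0 -0.025 0 0;0 -0.025 0 0;0 -0.02 0 0;0 -0.01 0 0;0 0 0 0;0 0 0 0"

```text
clock: 11.38
position: [0.5102, -0.1839, 0.2666]
ee_rot: [[-0.993, 0.12, 0.0], [0.12, 0.993, 0.0], [-0.0, 0.0, -1.0]]
ft_force: [-0.3, -0.2, -1.4]
opening: 0.0174
grip_force: 28.0
```

```bash
python3 -c "
from h import *
go([.509,-.203,.25])"
```

```text
tool-frame d [-0.0011 -0.0191  0.0166] pos [ 0.5102 -0.1839  0.2666] tool y yaw deg 83.11
```

Call:
nudge_tcp --steps "0 -0.01 0.01 0;0 -0.009 0.012 0;0 0 0.01 0;0 0 0 0;0 0 0 0;0 0 0 0"

```text
clock: 11.88
position: [0.5089, -0.2018, 0.2349]
ee_rot: [[-0.993, 0.118, 0.0], [0.118, 0.993, -0.0], [-0.0, -0.0, -1.0]]
ft_force: [0.3, 0.3, -0.9]
opening: 0.0169
grip_force: 28.0
```

```bash
python3 -c "
from h import *
import pickle
o=[]
for n in('scene','top'):
    f=viewer.grab_frame(n);pickle.dump(f,open(n+'2.pkl','wb'))
    c=f['image'][110:230,270:390] if n=='scene' else f['image'][150:270,310:430];o.append(cv2.resize(c,None,fx=3.3,fy=3.3))
go([.5085,-.203,.232])
cv2.imwrite('pics/s4.png',cv2.resize(f['image'],(0,0),fx=1,fy=1) if 0 else np.hstack(o)[:,:,::-1])"
```

```text
tool-frame d [ 0.0005 -0.0012  0.0032] pos [ 0.5091 -0.2019  0.2352] tool y yaw deg 83.21
```

View pics/s4.png

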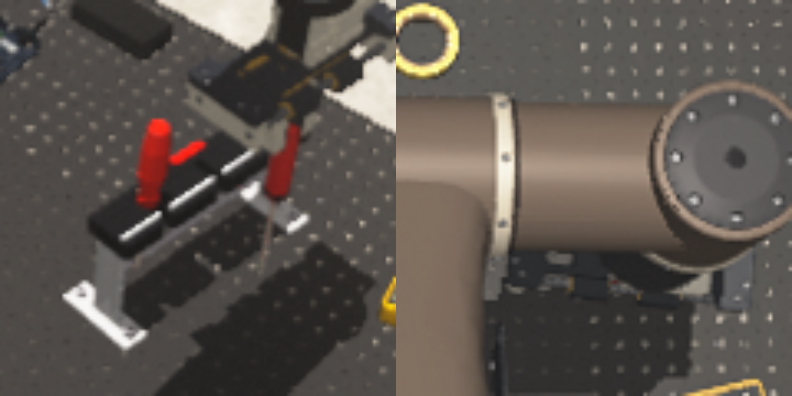

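Left picture (scene): the driver hangs in front of the rack with its collar at crop (281,196) and tip at (264,270), lined up with the middle slot gap at about (212,168). The top view is blocked by the arm. Next I'll check it numerically.

```bash
python3 -c "
from h import *
import pickle
S=pickle.load(open('scene2.pkl','rb'));s=read_state();im=S['image'].astype(int)
px=lambda a,b:(270+a/3.3-.35,110+b/3.3-.35)
for nm,a,b in(('collar',280,197),('tip',264,271)):
    P,q=inplane(S,*px(a,b),s);print(nm,P.round(4),q.round(4))
hs=[]
for v in range(148,172):
    r=im[v,345:368];k=np.nonzero((r[:,0]>75)&(r[:,1]<60)&(r[:,0]>1.8*r[:,1]))[0]+345
    if len(k)>=4: hs.append((k.mean(),v,S['depth'][v,k].mean()));
hs=np.array(hs);print(hs.round(2)[::4]);w=world(S,hs[:,0],hs[:,1],hs[:,2]);
C=-np.array(S['R']).T@S['t'];d=w-C;d[:,2]=0;d/=np.linalg.norm(d,axis=1)[:,None]
w2=w+d*.009
q=(w2-s['position'])@s['ee_rot'];print(w2[::4].round(4));print('tool frame',q[::3].round(4),q.mean(0))
s2=[]
for v in range(172,195):
    r=im[v,345:362].sum(1).astype(float);r=r-np.median(r)
    s2.append((v,345+r.argmax(),r.max(),S['depth'][v,345+r.argmax()].round(3)))
print(s2)
"
```

```text
collar [ 0.5011 -0.2009  0.1675] [0.0081 0.     0.0677]
tip [ 0.5035 -0.2012  0.0641] [0.0059 0.     0.1711]
[[358.5  149.     1.41]
 [358.5  153.     1.46]
 [355.   158.     1.44]
 [354.5  162.     1.49]
 [353.5  166.     1.46]]
[[ 0.5046 -0.2084  0.252 ]
 [ 0.517  -0.2364  0.2083]
 [ 0.5069 -0.2018  0.2192]
 [ 0.5195 -0.2265  0.1761]
 [ 0.5081 -0.2038  0.1837]]
tool frame [[ 0.0037 -0.007  -0.0168]
 [-0.012  -0.0325  0.0224]
 [ 0.0055 -0.0036  0.0076]
 [ 0.0006 -0.0009  0.0217]
 [-0.0132 -0.0233  0.0591]
 [ 0.0018 -0.0022  0.0466]
 [ 0.0044 -0.0015  0.0569]] [-0.00037352 -0.00819944  0.02629244]
[(172, np.int64(348), np.float64(65.0), np.float32(1.698)), (173, np.int64(350), np.float64(37.0), np.float32(1.695)), (174, np.int64(356), np.float64(40.0), np.float32(1.694)), (175, np.int64(361), np.float64(335.0), np.float32(1.684)), (176, np.int64(361), np.float64(429.0), np.float32(1.682)), (177, np.int64(360), np.float64(470.0), np.float32(1.685)), (178, np.int64(359), np.float64(516.0), np.float32(1.676)), (179, np.int64(357), np.float64(491.0), np.float32(1.679)), (180, np.int64(35
[... 173 characters left out ...]
t64(350), np.float64(64.0), np.float32(1.526)), (184, np.int64(350), np.float64(56.0), np.float32(1.529)), (185, np.int64(360), np.float64(148.0), np.float32(1.654)), (186, np.int64(350), np.float64(134.0), np.float32(1.655)), (187, np.int64(350), np.float64(69.0), np.float32(1.656)), (188, np.int64(349), np.float64(68.0), np.float32(1.543)), (189, np.int64(356), np.float64(74.0), np.float32(1.648)), (190, np.int64(346), np.float64(188.0), np.float32(1.645)), (191, np.int64(346), np.float64(77.0), np.float32(1.639)), (192, np.int64(348), np.float64(110.0), np.float32(1.567)), (193, np.int64(348), np.float64(98.0), np.float32(1.648)), (194, np.int64(348), np.float64(94.0), np.float32(1.635))]
```

Call:
nudge_tcp --steps "0 -0.001 0.008 0;-0.015 0 0 0;-0.015 0 0 0;-0.015 0 0 0;-0.008 0 0 0;0 0 0 0;0 0 0 0"

```text
clock: 12.57
position: [0.5608, -0.2093, 0.2259]
ee_rot: [[-0.993, 0.119, -0.001], [0.119, 0.993, 0.0], [0.001, 0.0, -1.0]]
ft_force: [0.4, 0.2, -1.4]
opening: 0.0174
grip_force: 28.0
```

Call:
nudge_tcp --steps "-0.004 0 0 0;-0.004 0 0 0;-0.004 0 0 0;-0.004 0 0 0;0 0 0 0;0 0 0 0"

```text
clock: 13.07
position: [0.5771, -0.2114, 0.2264]
ee_rot: [[-0.993, 0.119, -0.0], [0.119, 0.993, 0.0], [0.0, 0.0, -1.0]]
ft_force: [-0.3, -0.4, -1.3]
opening: 0.0177
grip_force: 28.0
```

```bash
python3 -c "
from h import *
import pickle
s=read_state();p=s['position'];print('along',p[:2]@[.121,.9927],'across',p[:2]@[.9927,-.121],p,s['ft_force'],s['wrist_torque'])
f=viewer.grab_frame('scene');pickle.dump(f,open('scene3.pkl','wb'))
c=f['image'][110:220,280:390];cv2.imwrite('pics/s5.png',cv2.resize(c,None,fx=5.4,fy=5.4)[:,:,::-1])"
```

```text
along -0.14001200821118853 across 0.5984578930313494 [ 0.57709328 -0.21138339  0.22643918] [-0.33767289 -0.37283733 -1.26456685] [ 0.01648686 -0.01740152  0.01862994]
```

View pics/s5.png

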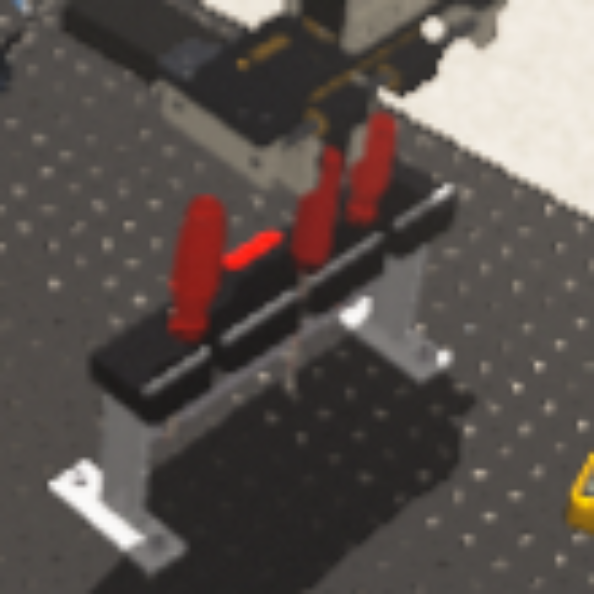

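The shank is centred in the middle slot's mouth at crop (305,285) and the handle is above the lip. There is no contact force, so I'll go on in.

Call:
nudge_tcp --steps "-0.004 0 0 0;-0.004 0 0 0;-0.004 0 0 0;-0.004 0 0 0;-0.004 0 0 0;-0.002 0 0 0;0 0 0 0;0 0 0 0"

```text
clock: 13.78
position: [0.5989, -0.214, 0.2264]
ee_rot: [[-0.993, 0.119, -0.0], [0.119, 0.993, 0.0], [0.0, 0.0, -1.0]]
ft_force: [-0.1, -0.5, -1.7]
opening: 0.0176
grip_force: 28.0
```

```bash
python3 -c "
from h import *
import pickle
s=read_state();p=s['position'];print('along',p[:2]@[.121,.9927],'across',p[:2]@[.9927,-.121],s['wrist_torque'])
f=viewer.grab_frame('scene');pickle.dump(f,open('scene4.pkl','wb'))
c=f['image'][110:220,280:390];cv2.imwrite('pics/s6.png',cv2.resize(c,None,fx=5.4,fy=5.4)[:,:,::-1])
g=viewer.grab_frame('top');pickle.dump(g,open('top4.pkl','wb'))"
```

```text
along -0.13996460196999788 across 0.6203806893564562 [-0.04444755 -0.00746513  0.02272549]
```

View pics/s6.png

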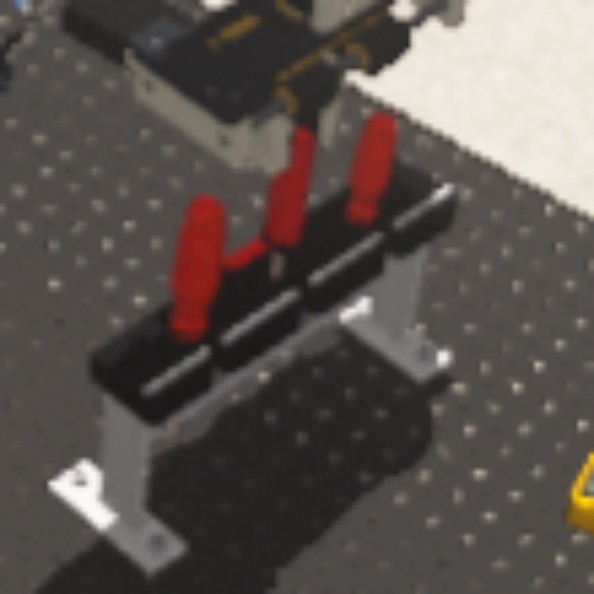

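The handle is past the lip (collar at crop (281,247)) and the shank is inside the slot, with its entry visible at (278,275). I'll check the offset, then lower.

```bash
python3 -c "
from h import *
import pickle
S=pickle.load(open('scene4.pkl','rb'));s=read_state()
for a,b in((281,246),(278,278)):
  P,q=inplane(S,280+a/5.4-.4,110+b/5.4-.4,s);print(P.round(4),q.round(4),P[:2]@[.9927,-.121])"
```

```text
[ 0.5959 -0.2136  0.1558] [0.0028 0.     0.0707] 0.6173605490593046
[ 0.5949 -0.2135  0.1305] [ 0.0038 -0.      0.096 ] 0.6164146996258254
```

Call:
nudge_tcp --steps "0 0 0.004 0;0 0 0.003 0;0 0 0.002 0;0 0 0.001 0;0 0 0 0;0 0 0 0"

```text
clock: 14.38
position: [0.5988, -0.214, 0.2165]
ee_rot: [[-0.993, 0.119, -0.0], [0.119, 0.993, -0.0], [0.0, -0.0, -1.0]]
ft_force: [1.4, 0.6, -1.5]
opening: 0.0175
grip_force: 28.0
```

Call:
nudge_tcp --steps "-0.001 0 0.001 0;0 0 0.001 0;0 0 0.001 0;0 0 0.001 0;0 0 0 0;0 0 0 0"

```text
clock: 14.88
position: [0.5998, -0.2141, 0.2124]
ee_rot: [[-0.993, 0.119, -0.0], [0.119, 0.993, 0.0], [0.0, -0.0, -1.0]]
ft_force: [0.8, 0.3, -1.1]
opening: 0.0173
grip_force: 28.0
```

Call:
nudge_tcp --steps "0 0 0.001 0;0 0 0.001 0;0 0 0 0;0 0 0 0"

```text
clock: 15.22
position: [0.5997, -0.2141, 0.2105]
ee_rot: [[-0.993, 0.119, -0.0], [0.119, 0.993, 0.0], [0.0, -0.0, -1.0]]
ft_force: [-0.2, 0.2, -1.7]
opening: 0.0176
grip_force: 28.0
```

Call:
nudge_tcp --steps "0 0 0.001 0;0 0 0.001 0;0 0 0 0;0 0 0 0"

```text
clock: 15.55
position: [0.5998, -0.2141, 0.2084]
ee_rot: [[-0.993, 0.119, -0.0], [0.119, 0.993, 0.0], [0.0, 0.0, -1.0]]
ft_force: [1.1, -0.0, -0.5]
opening: 0.0173
grip_force: 28.0
```

Call:
nudge_tcp --steps "0 0 0.001 0;0 0 0.001 0;0 0 0 0;0 0 0 0"

```text
clock: 15.88
position: [0.5997, -0.2141, 0.2065]
ee_rot: [[-0.993, 0.119, -0.0], [0.119, 0.993, 0.0], [0.0, -0.0, -1.0]]
ft_force: [-0.2, -1.1, -1.5]
opening: 0.0174
grip_force: 28.0
```

Call:
nudge_tcp --steps "0 0 0.001 0;0 0 0.001 0;0 0 0 0;0 0 0 0"

```text
clock: 16.22
position: [0.6004, -0.2143, 0.2057]
ee_rot: [[-0.993, 0.119, 0.002], [0.119, 0.993, -0.001], [-0.002, -0.0, -1.0]]
ft_force: [-1.3, 0.6, 5.9]
opening: 0.0179
grip_force: 28.0
```

```bash
python3 -c "
from h import *
f=viewer.grab_frame('scene')
s=read_state();print(s['ft_force'])
c=f['image'][110:220,280:390];cv2.imwrite('pics/s7.png',cv2.resize(c,None,fx=5.4,fy=5.4)[:,:,::-1])
im=f['image'].astype(int)
for u in range(328,338):print(u,[v for v in range(130,165) if im[v,u,0]>75 and im[v,u,0]>1.8*im[v,u,1]])"
```

```text
[-1.50584867  0.31366261  5.35802227]
328 [152, 153, 154, 155, 156, 157]
329 [148, 149, 150, 151, 152, 153, 154, 155, 156, 157, 158]
330 [147, 148, 149, 150, 151, 152, 153, 154, 155, 156, 157, 158, 159]
331 [147, 148, 149, 150, 151, 152, 153, 154, 155, 156, 157, 158, 159]
332 [146, 147, 148, 149, 150, 151, 152, 153, 154, 155, 156, 157, 158, 159]
333 [139, 140, 141, 142, 143, 144, 145, 146, 147, 148, 149, 150, 151, 152, 153, 154, 155, 156, 157, 158, 159]
334 [138, 139, 140, 141, 142, 143, 144, 145, 146, 147, 148, 149, 150, 151, 152, 153, 154, 155, 156, 157, 158]
335 [138, 139, 140, 141, 142, 143, 144, 145, 146, 147, 148, 149, 150, 151, 152, 153, 154]
336 [139, 140, 141, 142, 143, 144, 145, 146]
337 []
```

The force jumped by about 7 N with the collar computed at 0.135 m, so the driver is seated. I'll ease the grip, then open only part way because of the neighbours.

Call:
nudge_tcp --steps "0 0 0 0;0 0 0 0;0 0 0 0;0 0 0 0;0 0 0 0;0 0 0 0" --aperture 0 --grip_force 5

```text
clock: 16.77
position: [0.6005, -0.2144, 0.2056]
ee_rot: [[-0.993, 0.119, 0.002], [0.119, 0.993, -0.001], [-0.002, -0.0, -1.0]]
ft_force: [0.9, 0.1, 5.9]
opening: 0.0182
grip_force: 5.0
```

Call:
nudge_tcp --steps "0 0 0 0;0 0 0 0;0 0 0 0;0 0 0 0;0 0 0 0;0 0 0 0" --aperture 0.034

```text
clock: 17.27
position: [0.5998, -0.2141, 0.2043]
ee_rot: [[-0.993, 0.119, -0.0], [0.119, 0.993, 0.0], [0.0, 0.0, -1.0]]
ft_force: [-0.1, 0.1, -0.5]
opening: 0.0341
grip_force: 0.0
```

```bash
python3 -c "
from h import *
f=viewer.grab_frame('scene');im=f['image'].astype(int)
for v in range(134,164,3):print(v,[u for u in range(322,345) if im[v,u,0]>75 and im[v,u,0]>1.8*im[v,u,1]])"
```

```text
134 []
137 []
140 [332, 333, 334, 335, 336, 337]
143 [331, 332, 333, 334, 335, 336]
146 [331, 332, 333, 334, 335, 336]
149 [329, 330, 331, 332, 333, 334, 335, 336, 344]
152 [329, 330, 331, 332, 333, 334, 335]
155 [325, 326, 327, 328, 329, 330, 331, 332, 333, 334, 335]
158 [322, 323, 324, 325, 329, 330, 331, 332, 333, 334]
161 []
```

Released, with no force left. I'll retreat straight up and verify.

Call:
nudge_tcp --steps "0 0 -0.004 0;0 0 -0.008 0;0 0 -0.012 0;0 0 -0.015 0;0 0 -0.02 0;0 0 -0.02 0;0 0 -0.02 0;0.02 0 -0.01 0;0.03 0 0 0;0.03 0 0 0;0.03 0 0 0;0 0 0 0"

```text
clock: 18.32
position: [0.4867, -0.2008, 0.3163]
ee_rot: [[-0.993, 0.119, 0.003], [0.119, 0.993, 0.0], [-0.003, 0.001, -1.0]]
ft_force: [-0.1, -0.0, 0.8]
opening: 0.0338
grip_force: 0.0
```

Call:
nudge_tcp --steps "0.03 0.02 0 0;0.02 0.03 0 0;0 0.03 0 0;0 0.03 0 0;0 0.03 0 0;0 0.03 0 0;0 0.03 0 0;0 0 0 0;0 0 0 0;0 0 0 0"

```text
clock: 19.15
position: [0.4648, 0.0036, 0.3145]
ee_rot: [[-0.993, 0.118, 0.001], [0.118, 0.993, 0.0], [-0.001, 0.0, -1.0]]
ft_force: [0.1, -0.7, 0.0]
opening: 0.0337
grip_force: 0.0
```

```bash
python3 -c "
from h import *
for n,b in(('scene',(300,120,360,170)),('top',(330,180,410,225))):
    f=viewer.grab_frame(n);im=f['image'].astype(int);x0,y0,x1,y1=b
    m=((im[:,:,0]>90)&(im[:,:,0]>1.8*im[:,:,1]))[y0:y1,x0:x1].astype(np.uint8)
    k,l,st,ce=cv2.connectedComponentsWithStats(m)
    for i in range(1,k):
        if st[i,4]<8: continue
        v,u=np.nonzero(l==i);w=world(f,u+x0,v+y0);w=w[(w[:,2]>.13)&(w[:,2]<.24)]
        if not len(w):continue
        a=w[:,:2]@[.121,.9927];c=w[:,:2]@[.9927,-.121];z=w[:,2]
        if n=='scene':
          for lo,hi in((.14,.165),(.165,.19),(.19,.215),(.215,.235)):
            t=(z>lo)&(z<hi)
            if t.sum()>3:print(n,i,len(w),(lo,hi),'along',np.median(a[t]).round(4),'across',np.median(c[t]).round(4),'zmax',z.max().round(4))
        else: print(n,i,st[i],np.median(a).round(4),np.median(c).round(4),np.percentile(z,[5,95]).round(3))
"
```

```text
top 1 [ 15  15  12  13 101] -0.0667 0.6132 [0.151 0.233]
top 2 [ 36  18  15  12 108] -0.1345 0.6191 [0.137 0.226]
top 3 [63 24 12  9 71] -0.207 0.6136 [0.147 0.215]
```

```bash
python3 -c "
from h import *
f=viewer.grab_frame('top');V,U=np.mgrid[185:225,335:410];w=world(f,U.ravel(),V.ravel());im=f['image'][185:225,335:410].reshape(-1,3).astype(int)
w=w[(im[:,0]>90)&(im[:,0]>1.8*im[:,1])];a=w[:,:2]@[.121,.9927];c=w[:,:2]@[.9927,-.121];z=w[:,2]
for nm,A in(('L',-.068),('mid',-.14),('S',-.211)):
  for lo,hi in((.137,.165),(.165,.19),(.19,.212),(.212,.24)):
    t=(abs(a-A)<.025)&(z>lo)&(z<hi)
    if t.sum():print(nm,lo,t.sum(),np.median(a[t]).round(4),np.median(c[t]).round(4),z[t].max().round(3))
s=read_state();print(s['ft_force'],s['clock'])"
```

```text
L 0.137 6 -0.0618 0.6133 0.153
L 0.165 13 -0.0604 0.6098 0.19
L 0.19 23 -0.0626 0.6084 0.211
L 0.212 59 -0.0692 0.6158 0.239
mid 0.137 23 -0.1299 0.6375 0.161
mid 0.165 15 -0.1326 0.6106 0.189
mid 0.19 14 -0.1312 0.6136 0.21
mid 0.212 47 -0.1391 0.6179 0.228
S 0.137 7 -0.2037 0.6152 0.165
S 0.165 16 -0.2025 0.6108 0.189
S 0.19 35 -0.2073 0.6147 0.212
S 0.212 13 -0.2117 0.6149 0.221
[0.41529868 0.80263847 0.15260445] 19.3
```

The middle handle's top is at along -0.139 and across 0.618, at a height of 0.226 m. It stands in the slot like its neighbours, upright and seated, so I'm handing in.

```bash
python3 -c "
from cell import manip, viewer, job, read_state
print(job.sign_off())"
```

```text
the job is handed in; nothing more can be done
None
```

The ball driver is back in the red-marked slot, released, and I handed the job in at about 19 s of the 64 s; the last top-camera check showed it upright and at seated height, and no verdict was printed.

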